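Refill an atomiser at the oil stand

ROBOT

A 6-joint arm with a two-finger parallel gripper is mounted at the origin on the work surface. World frame = base frame: x ahead of the robot, y to its left, z up, the work surface at z = 0. Lengths are in m, angles in degrees, forces in N, time in s.
With the tool pointing down it reaches from about 0.35 to 0.875 m from the base axis. Payload 4.2 kg.
Tool frame: the origin (TCP) lies midway between the tips of the shut fingers; the grasp point (between the pads) lies 19 mm behind it; y points along the fingers, x is the direction in which the jaws open and shut, and the axes are right-handed (so a half turn about y gives the same grasp; the last joint's range is limited). The gripper opens to 87 mm and grips with 3 to 60 N. Pads are 19 mm wide; open, the fingers measure 117 mm over their backs; the gripper's body (75 mm by 190 mm) begins 51 mm behind the grasp point.
Start: joints at [78.759, 22.042, 0.453, 0, -68.411, -14.817], TCP at [0.275, 0.561, 0.223] pointing down, gripper open.
Joint ranges: [-179.83, 179.83], [-69.29, 118.12], [-61.27, 80.66], [-181.25, 117.63], [-171.15, -9.14], [-177.46, 177.46]. Speed limits (degrees/s): [159.86, 159.86, 180, 180, 180, 180].

INTERFACE

Orientations are given as a 3x3 rotation matrix whose columns are the frame's x, y, z axes.
In Python, from station import * gives the robot as it stands.
- The arm moves only by the tool jog_arm, never from a script. Its argument "series" is a list of rows, each a list of 3 entries, a list of its own where there are three numbers: the shift along the tool's x, y, z in m, then the turn, a rotation vector about the tool's x, y, z in degrees, then the finger opening in m, from 0 to 0.087. A call has 1 to 10 rows; each row shifts and turns the commanded pose from where the row before left it, along the tool's axes as they then stand; what a row does not reach is not made up. A row lasts 1/8 s, in which the tool goes at most 62.5 mm and 10.7 degrees, less where a joint would pass 70% of its speed; a pose out of reach is approached as far as the arm can. A call is refused whole if a number of a shift passes 0.0625 or a number of a turn 10.7, either way. A call with a gripper value outside its range is refused whole. The fingers move at their own pace and stop on an object; the grip force is fixed at half the most. Time passes only in rows, so rows that do not move let the fingers close. It gives the time, the measured TCP pose, the force and the opening at its end, in the units of the state.
- sense(): the state, without advancing time (a new reading comes with each control period).
- capture(name): name is "scene" or "side" or "wrist"; returns the picture (480x640x3 uint8, red, green, blue); there is no depth.
- camera_info(name): a dict with "fx", "fy", "cx", "cy" (pixels), "k1" (the pictures are not rectified: a ray, as slopes to the right and down, at radius r is drawn at 1 + k1 r^2 times it, then the intrinsics apply), "rvec" (rotation vector, rad) and "tvec" (3), from world to camera coordinates, as OpenCV has them. Camera axes: x right, y down, z forward; pixel columns grow to the right and rows downward; lengths in m; the calibration is good to about 2 mm. A picture is of the moment at which its call begins: read the wrist's pose just before it. camera_info takes no time and is no camera call; for the wrist camera it gives the pose at the moment of the call.
- finish_job(): hands the job in, once; it reports no verdict.
The state is a dict: "time_s": time; "joints": joint angles; "joint_velocities": joint speeds; "effort": joint torques, N m; "tcp_pos": TCP position; "ee_rot": TCP orientation; "wrist_force": force on the tool from outside, world axes, zero at the start; "moment": the same for the moment, N m; "gripper_width": opening from 0.0 (shut) to 1.0 (fully open).
Only numpy, scipy, OpenCV 4.12 (cv2) and the standard library are available. Lean on these libraries where they do the work, as an engineer would, in place of code of your own. Each camera call takes 0.05 s, during which the arm holds its last target. There are 200 camera calls.

TASK

Take the tall slim aluminium atomiser out of the compartment tray and push its open foot squarely onto the tilted filling nipple of the oil stand, past the click of the two catches, until it is fully home and the sprung valve is held open. The program finishes while the gripper still holds it down against the spring; do not let go. Do not knock over or push away the other bottles, the bell or the tin.

Things in the scene. Friction and masses are not known exactly. Their poses are not given: they have to be found in the camera images.
- atomiser: Loose refillable atomiser, about 80 g: plain aluminium tube 110 mm tall, upright in one of the tray's compartments, the tallest and slimmest thing there. Origin at the centre of its underside (foot), z up its axis. Body 26 mm in diameter from 24 to 110 mm. The foot is open: a bore 15 mm wide, 26 mm deep. Outside it has a bevelled lip 28 mm wide (23 at the very bottom) from 0 to 8 mm, then a 21 mm waist.
- grip (a point): Place to grip: on the atomiser's axis, 88 mm above its foot, where the body is smooth and 26 mm in diameter. Gripping this high keeps the fingers above the tray's walls and clear of the stand.
- stand: Fixed oil refill stand: dark wood base 190 x 110 x 16 mm, steel block, squat amber reservoir with brass cap (68 mm in diameter, top 80 mm above the table, centre 90 mm along the stand's +x) and the tilted head. Origin on the table straight below the centre of the head's face. The head leans 25 degrees towards the stand's -x.
- head: Tilted head of the stand: an aluminium cylinder 48 mm in diameter ending in a flat round face. Origin at the centre of that face, 85 mm above the table; z, the nipple's axis, points out of the face, 25 degrees from vertical. Fully home, the atomiser's foot rests on the face: its origin at the head's origin, both z axes alike (the turn about z does not matter).
- nipple (a point): Tip, while the valve is shut, of the filling nipple: a brass stem 11 mm in diameter with a round nose, standing on the head's axis, 34 mm above the face. It is the sprung valve. The end of the atomiser's bore meets it when the foot is 8 mm from the face.
- catches (a point): Point on the head's axis 15 mm above its face, midway between two sprung steel rollers (10 mm in diameter, 22 mm gap, along the head's y) in housings 24 mm high that begin 22 mm from the axis. The lip pushes them apart (about 5 N, from foot 18 mm off the face); then they snap into the waist, pulling the foot from about 13 to 6 mm.
- valve (a joint): How far the nipple's stem is pushed in along its axis, m: 0 shut, up to 0.010. The spring pushes back with about 4 N at first and 10 N when the atomiser is home, so if let go the atomiser backs off 6 mm and the valve shuts to under 0.003: the catches do not hold it home; when the atomiser is fully home it reads about 0.007 to 0.0085.
- tray: Fixed light wooden tray, 92 x 258 x 36 mm high (x, y, z), walls and floor 5 mm, split along y into three compartments, their centres at about y = -84, 0 and 84 mm. Origin at the centre of its underside. Holds the atomiser, the dropper bottle and the jar, in any order.
- dropper: Bystander: amber bottle with black cap, 36 mm in diameter, 68 mm tall, upright in the tray. Origin at its underside.
- jar: Bystander: squat amber jar with white lid, 48 mm in diameter, 50 mm tall, upright in the tray. Origin at its underside.
- bell: Bystander: brass hand bell with a leather loop, 72 mm in diameter, 96 mm tall, standing on the table. Origin at its underside.
- tin: Bystander: flat steel tin, 75 x 50 x 22 mm, lying on the table. Origin at its underside.
There are look-alikes about, which are no part of the job. What is meant by the stand is not purple, and is the smaller of those in its own colour. Several things have the shape of the atomiser; the one meant has the colours described above.

How it is judged:
By the outcome, as a careful person would: the job done as asked, in the order asked, and still so for the second after the job is handed in, while the arm keeps its last pose, push and grip.
It also fails if it takes over 40 s, if anything falls off the work surface, if the arm or the gripper's body presses on something with over 40 N, if the wrist force passes 120 N, or if a joint passes its speed limit or range.

## Working session

There is one attempt and no reset: what is moved stays moved. The work goes in short steps, Python scripts to look and compute and a tool call to move; the robot and the scene stay as the last step left them, time stands still between calls to the robot, and variables do not carry over. Pictures are saved under pics/ and viewed, about 8 in all and at most 12, crops included, and the job is handed in when it is done.

Besides the shell and the picture viewer there is one more tool, called after "Request:" as a command line: name --argument value ..., lists and objects as JSON in quotes. jog_arm: Moves the arm, as the interface text tells. Its arguments: {"type":"object","properties":{"series":{"type":"array","items":{"type":"array"}}},"required":["series"]}

```bash
ls; mkdir -p pics; python3 - <<'E'
from station import *
import cv2
for n in ("scene","side"):
    cv2.imwrite(f"pics/{n}1.png",capture(n)[:,:,::-1]); print(n,camera_info(n))
s=sense();print(s)
E
```

```text
pics
scene {'fx': 607.4100212698977, 'fy': 607.4100212698977, 'cx': 330.95674433311837, 'cy': 255.38814861273005, 'k1': 0.06158315102739201, 'rvec': array([ 2.08838534,  0.95450314, -0.45717734]), 'tvec': array([-0.28627249, -0.15329226,  1.55973926])}
side {'fx': 480.39001708764306, 'fy': 480.39001708764306, 'cx': 317.2583819683682, 'cy': 239.92652406533415, 'k1': -0.09737448663550063, 'rvec': array([ 2.44476515, -0.33857913,  0.09573236]), 'tvec': array([-0.46125528,  0.15130838,  1.14990687])}
{'time_s': 0.1, 'joints': array([ 7.87598264e+01,  2.20880785e+01,  3.88699636e-01, -2.56480298e-02,
       -6.84112889e+01, -1.48169846e+01]), 'joint_velocities': array([ 0.03358792, -0.16522522,  0.18763273,  0.10635096,  0.09518608,
        0.11217184]), 'effort': array([ 6.02213788e-06, -3.91690922e+01,  1.87933749e+01,  4.23183203e+00,
        1.34422310e-02, -7.54326743e-05]), 'tcp_pos': array([0.27428644, 0.56100797, 0.22155743]), 'ee_rot': array([[-4.39415109e-01, -7.84744352e-04,  8.98283778e-01],
       [-8.98281953e-01, -1.81329852e-03, -4.39415800e-01],
       [ 1.97368571e-03, -9.99998048e-01,  9.18690790e-05]]), 'wrist_force': array([-0.25664642, -1.009069  ,  0.80743317]), 'moment': array([-0.0283326 , -0.0104554 , -0.03930193]), 'gripper_width': 0.9996314729153585}
```

View pics/scene1.png

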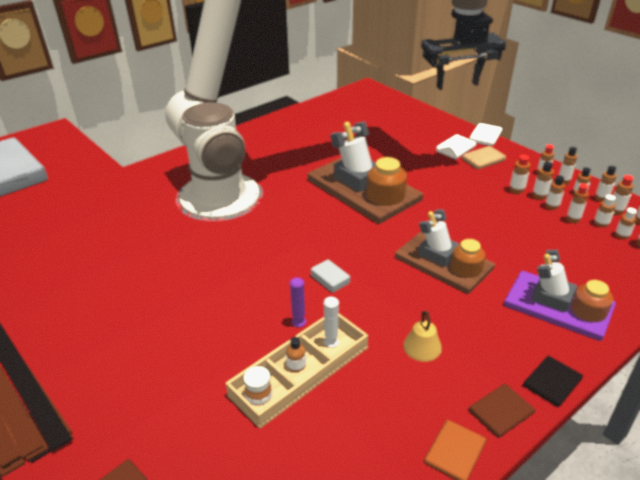

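View pics/side1.png

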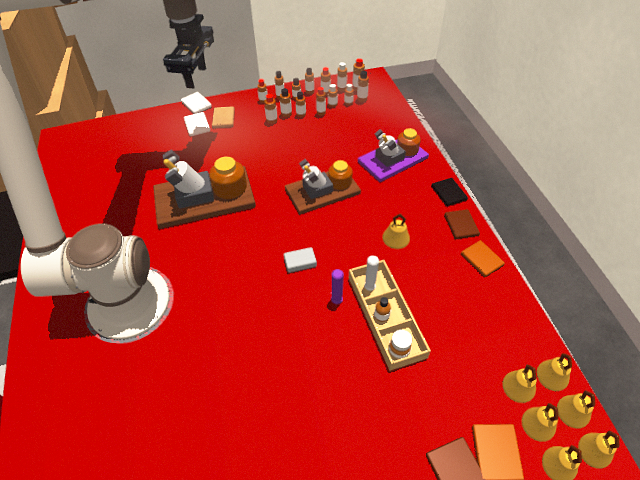

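```bash
cat > h.py <<'E'
from station import *
import numpy as np, cv2
from scipy.spatial.transform import Rotation as R
from scipy.optimize import least_squares
def cam(n):
    c=camera_info(n); return dict(c,R=R.from_rotvec(c["rvec"]).as_matrix())
def proj(c,P):
    q=np.atleast_2d(P)@c["R"].T+c["tvec"]; s=q[:,:2]/q[:,2:]
    s=s*(1+c["k1"]*(s**2).sum(1,keepdims=True))
    return s*[c["fx"],c["fy"]]+[c["cx"],c["cy"]]
def ray(c,uv):
    d=(np.array(uv,float)-[c["cx"],c["cy"]])/[c["fx"],c["fy"]]; s=d.copy()
    for _ in range(20): s=d/(1+c["k1"]*(s@s))
    return -c["R"].T@c["tvec"], c["R"].T@np.r_[s,1]
def onz(c,uv,z):
    o,d=ray(c,uv); return o+d*(z-o[2])/d[2]
def tri(obs):
    A=np.zeros((3,3));b=np.zeros(3)
    for c,uv in obs:
        o,d=ray(c,uv); d=d/np.linalg.norm(d); M=np.eye(3)-np.outer(d,d); A+=M;b+=M@o
    p=np.linalg.solve(A,b); return p,[np.round(proj(c,p)[0]-uv,1) for c,uv in obs]
E
python3 - <<'E'
from h import *
a,b=cam("scene"),cam("side")
for n,p,q in [("atom top",(331,301),(372,260)),("cap",(470,246),(341,167)),("nip",(433,217),(306,164)),
 ("tray far right",(368,345),(384,263)),("tray near left",(229,383),(390,365)),("tray front",(262,418),(429,352)),("bell",(425,318),(400,219)),("purple top",(297,283),(338,272))]:
    print(n,*tri([(a,p),(b,q)]))
print("base c", [onz(a,p,.016).round(3) for p in [(396,250),(494,264),(470,285)]],[onz(b,p,.016).round(3) for p in [(286,188),(360,188),(297,208)]])
for n in("scene","side"):
    im=capture(n); c={"scene":(230,195,500,400),"side":(270,145,440,370)}[n]
    x0,y0,x1,y1=c; k=min(800/(x1-x0),600/(y1-y0)); 
    cv2.imwrite(f"pics/{n}c.png",cv2.resize(im[y0:y1,x0:x1,::-1],None,fx=k,fy=k,interpolation=2)); print(n,k)
E
```

```text
atom top [ 0.57527422 -0.11856475  0.11298636] [array([-0.3,  0.4]), array([-0.1, -0.4])]
cap [0.61145876 0.23122406 0.07757894] [array([-0.6,  0.9]), array([-0.1, -0.8])]
nip [0.51304071 0.22850697 0.10710543] [array([ 1.2, -1.9]), array([0.3, 1.8])]
tray far right [ 0.63129018 -0.07298771  0.01461212] [array([ 0.7, -0.9]), array([0.2, 0.8])]
tray near left [ 0.54719566 -0.33017102  0.02757396] [array([-1.6,  1.6]), array([-0.5, -1.7])]
tray front [ 0.64016836 -0.32593473  0.02341471] [array([-0.9,  0.9]), array([-0.3, -0.9])]
bell [0.6948776  0.00291001 0.08118847] [array([-0.3,  0.3]), array([-0.1, -0.3])]
purple top [ 0.49277671 -0.1292612   0.10941867] [array([ 0.5, -0.6]), array([0.2, 0.7])]
base c [array([0.467, 0.167, 0.016]), array([0.64 , 0.292, 0.016]), array([0.65 , 0.199, 0.016])] [array([0.457, 0.252, 0.016]), array([0.658, 0.193, 0.016]), array([0.468, 0.169, 0.016])]
scene 2.926829268292683
side 2.6666666666666665
```

```bash
python3 - <<'E'
from h import *
c=cam("wrist"); s=sense(); T=s["ee_rot"]
o=-c["R"].T@c["tvec"]; print("cam in tool",T.T@(o-s["tcp_pos"]), "axes in tool\n",(T.T@c["R"].T).round(3), c["fx"],c["cx"],c["cy"],c["k1"], o)
E
```

```text
cam in tool [-0.0020647  -0.16276106  0.06811091] axes in tool
 [[ 1.    -0.    -0.   ]
 [ 0.    -0.251  0.968]
 [-0.    -0.968 -0.251]] 392.74052397982956 317.9736374951411 241.35534333553093 -0.04909221499007874 [0.33654626 0.53328162 0.38465437]
```

View pics/scenec.png

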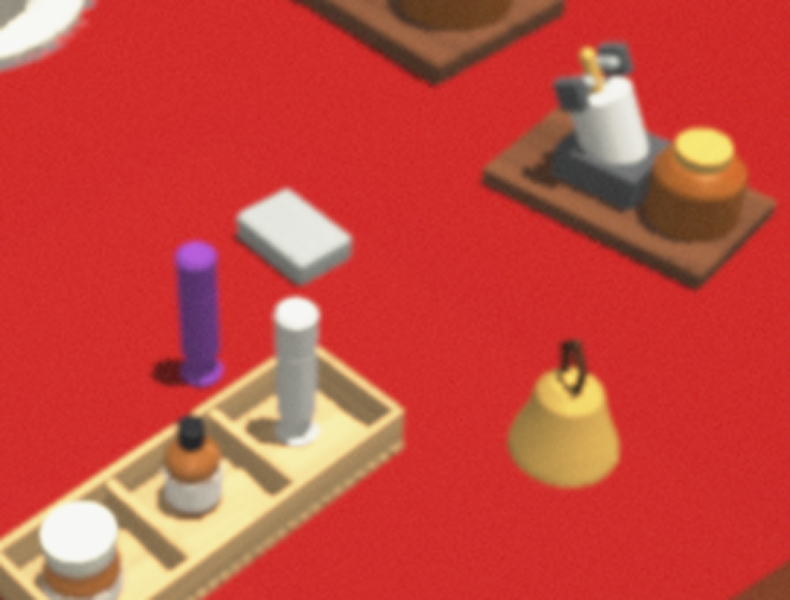

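```bash
cat >> h.py <<'E'
def plan(p1,R1,n,p0=None,R0=None):
    s=sense(); p0=s["tcp_pos"] if p0 is None else p0; R0=s["ee_rot"] if R0 is None else R0
    p0=np.array(p0,float); rv=R.from_matrix(R0.T@R1).as_rotvec(); p,Rc=p0,R0
    for i in range(1,n+1):
        f=i/n; q=p0+(np.array(p1)-p0)*f; Rn=R0@R.from_rotvec(rv*f).as_matrix()
        print([np.round(Rc.T@(q-p),4).tolist(),np.round(np.degrees(R.from_matrix(Rc.T@Rn).as_rotvec()),2).tolist()]); p,Rc=q,Rn
def rz(a): return R.from_euler("z",a,degrees=True).as_matrix()
R_START=rz(-116.06)@np.array([[1.,0,0],[0,0,1],[0,-1,0]]) # x=(-.439,-.898), y down
E
python3 - <<'E'
from h import *
a,b=cam("scene"),cam("side")
print(R_START.round(3)); print(tri([(a,(430.9,212.8)),(b,(304,162))]),tri([(a,(470.5,246.2)),(b,(341,168))]))
plan([.54,.25,.24],rz(-56)@R_START,9)
E
```

```text
[[-0.439  0.     0.898]
 [-0.898  0.    -0.439]
 [ 0.    -1.     0.   ]]
(array([0.50754358, 0.22691777, 0.11642018]), [array([ 1.4, -2.1]), array([0.3, 2. ])]) (array([0.6115214 , 0.23194346, 0.07517071]), [array([-1. ,  1.5]), array([-0.2, -1.3])])
[[0.0181, -0.002, 0.0417], [-0.0, 6.22, 0.01]]
[[0.0135, -0.002, 0.0434], [-0.0, 6.22, 0.01]]
[[0.0087, -0.002, 0.0446], [-0.0, 6.22, 0.01]]
[[0.0038, -0.002, 0.0453], [-0.0, 6.22, 0.01]]
[[-0.0011, -0.002, 0.0454], [-0.0, 6.22, 0.01]]
[[-0.0061, -0.002, 0.0451], [-0.0, 6.22, 0.01]]
[[-0.0109, -0.002, 0.0441], [-0.0, 6.22, 0.01]]
[[-0.0156, -0.002, 0.0427], [-0.0, 6.22, 0.01]]
[[-0.0202, -0.002, 0.0407], [-0.0, 6.22, 0.01]]
```

Request:
jog_arm --series '[[[0.018,-0.002,0.042],[0,6.2,0],0.087],[[0.0135,-0.002,0.0435],[0,6.2,0],0.087],[[0.0085,-0.002,0.0445],[0,6.2,0],0.087],[[0.004,-0.002,0.0455],[0,6.2,0],0.087],[[-0.001,-0.002,0.0455],[0,6.2,0],0.087],[[-0.006,-0.002,0.045],[0,6.2,0],0.087],[[-0.011,-0.002,0.044],[0,6.2,0],0.087],[[-0.0155,-0.002,0.0425],[0,6.2,0],0.087],[[-0.02,-0.002,0.0405],[0,6.2,0],0.087],[[0,0,0],[0,0,0],0.087]]'

```text
time_s: 1.45
tcp_pos: [0.5418, 0.2487, 0.2402]
ee_rot: [[-0.991, -0.0, 0.137], [-0.137, -0.0, -0.991], [0.0, -1.0, 0.0]]
wrist_force: [-0.2, -0.7, -0.3]
gripper_width: 1.005
```

```bash
cat > snap.py <<'E'
from h import *
import sys,json
s=sense(); c=cam("wrist"); im=capture("wrist"); n=sys.argv[1]
np.savez(f"{n}.npz",**c); cv2.imwrite(f"pics/{n}.png",im[:,:,::-1])
print(s["time_s"],s["tcp_pos"].round(4),s["joints"].round(1),s["wrist_force"].round(2),s["gripper_width"]);print(s["ee_rot"].round(3))
E
python3 snap.py w1
```

```text
1.45 [0.5418 0.2487 0.2402] [ 40.2  18.6  -2.2   0.  -69.3 -32.3] [-0.22 -0.74 -0.27] 1.0049071036346395
[[-0.991 -0.     0.137]
 [-0.137 -0.    -0.991]
 [ 0.    -1.     0.   ]]
```

View pics/w1.png

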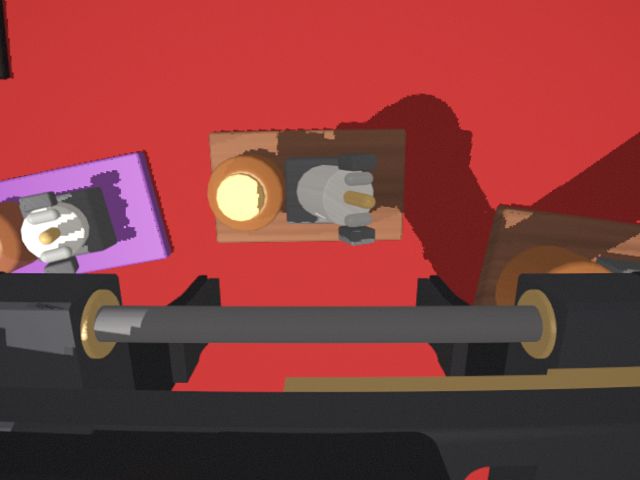

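Request:
jog_arm --series '[[[0.01,0.028,-0.01],[0,0,0],0.087],[[0.01,0.028,-0.01],[0,0,0],0.087],[[0,0,0],[0,0,0],0.087],[[0,0,0],[0,0,0],0.087]]'

```text
time_s: 2.0
tcp_pos: [0.5184, 0.2688, 0.1858]
ee_rot: [[-0.99, 0.002, 0.143], [-0.143, 0.001, -0.99], [-0.002, -1.0, -0.0]]
wrist_force: [-0.7, 0.1, 0.7]
gripper_width: 1.003
```

```bash
python3 snap.py w2; python3 - <<'E'
import cv2
im=cv2.imread("pics/w2.png")[60:300,180:500]; cv2.imwrite("pics/w2c.png",cv2.resize(im,None,fx=2.5,fy=2.5,interpolation=2))
E
```

```text
2.0 [0.5184 0.2688 0.1858] [ 43.3  19.6  -8.8   0.1 -61.5 -35.1] [-0.68  0.12  0.74] 1.002658811480851
[[-0.99   0.002  0.143]
 [-0.143  0.001 -0.99 ]
 [-0.002 -1.    -0.   ]]
```

View pics/w2c.png

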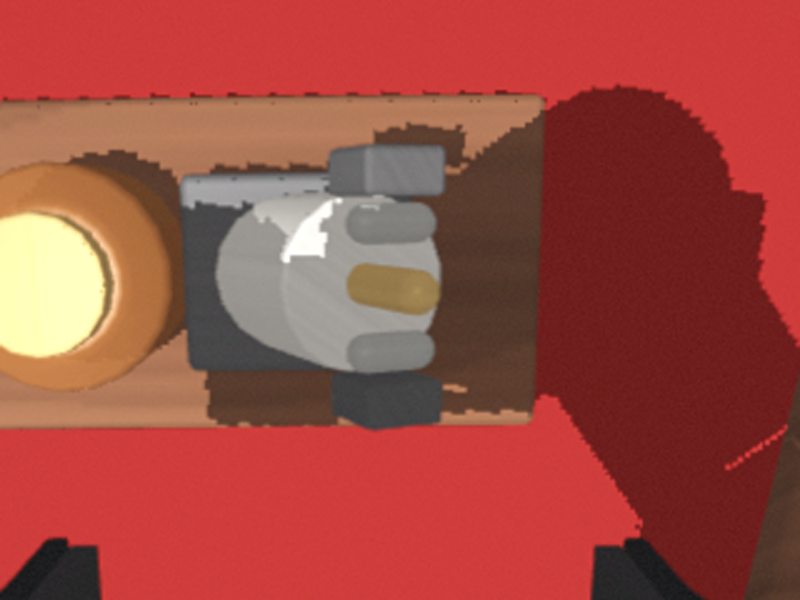

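```bash
cat > fit.py <<'E'
from h import *
st,ct=np.sin(np.radians(25)),np.cos(np.radians(25)); AX=np.array([-st,0,ct]); F=np.array([0,0,.085])
def W(m,x): return np.array([x[0],x[1],0])+np.array(m)@rz(x[2]).T
if __name__=="__main__":
    c1,c2=dict(np.load("w1.npz")),dict(np.load("w2.npz")); a,b=cam("scene"),cam("side")
    k=lambda u,v:(180+u/2.5,60+v/2.5)
    cap=[.09,0,.08]; nose=F+.0285*AX; tip=F+.034*AX
    obs=[(c2,cap,k(34,284.5)),(c2,F+.015*AX,k(391,287)),(c2,nose,k(420,293)),(c2,F,k(361,284)),(c1,cap,(240,198)),(c1,nose,(368,200.5)),
     (a,cap,(470.5,246.2)),(a,tip,(430.9,212.8)),(b,cap,(341,167.5)),(b,tip,(304,162))]
    for sel in (obs[:6],obs[:4],obs[4:6],obs[6:]):
        f=lambda x: np.concatenate([proj(c,W(m,x))[0]-p for c,m,p in sel])
        r=least_squares(f,[.52,.22,8]); print(r.x.round(4),r.fun.reshape(-1,2).round(1).tolist())
    tr,br,tl=[onz(c2,k(*p),.016) for p in((543,97),(532,423),(0,100))]; print(tr,br,"edge yaws",[np.degrees(np.arctan2(*(v[1::-1]))) for v in (tl-tr,tr-br)], np.linalg.norm(tr-br))
    e=onz(c2,k(543,97),.016)
E
python3 fit.py
```

```text
[0.5208 0.2238 8.745 ] [[0.1, 0.4], [0.1, 0.2], [-1.1, -0.5], [1.6, -0.3], [-0.3, -0.5], [-0.3, 0.7]]
[0.5209 0.2239 8.4947] [[-0.1, 0.0], [-0.0, 0.4], [-1.3, -0.3], [1.5, -0.1]]
[0.5207 0.2234 9.2665] [[-0.0, 0.0], [0.0, 0.0]]
[0.5223 0.2264 2.2327] [[-1.1, 0.2], [1.1, -1.6], [0.3, -1.7], [0.6, 2.4]]
[0.47075849 0.16196592 0.016     ] [0.45416225 0.26841032 0.016     ] edge yaws [np.float64(8.36462259203589), np.float64(-81.13809587753619)] 0.10773043246077303
```

```bash
python3 - <<'E'
from h import *
plan([.575,-.1186,.24],rz(-92)@R_START,8)
E
```

```text
[[-0.0001, -0.0068, 0.0489], [0.01, 4.53, -0.02]]
[[-0.0039, -0.0068, 0.0488], [0.01, 4.53, -0.02]]
[[-0.0078, -0.0068, 0.0483], [0.01, 4.53, -0.02]]
[[-0.0116, -0.0068, 0.0475], [0.01, 4.53, -0.02]]
[[-0.0153, -0.0068, 0.0465], [0.01, 4.53, -0.02]]
[[-0.0189, -0.0067, 0.0451], [0.01, 4.53, -0.02]]
[[-0.0224, -0.0067, 0.0435], [0.01, 4.53, -0.02]]
[[-0.0258, -0.0067, 0.0416], [0.01, 4.53, -0.02]]
```

Request:
jog_arm --series '[[[0,-0.02,0.049],[0,4.5,0],0.087],[[-0.004,-0.02,0.049],[0,4.5,0],0.087],[[-0.008,-0.014,0.048],[0,4.5,0],0.087],[[-0.0115,0,0.0475],[0,4.5,0],0.087],[[-0.0155,0,0.0465],[0,4.5,0],0.087],[[-0.019,0,0.045],[0,4.5,0],0.087],[[-0.0225,0,0.0435],[0,4.5,0],0.087],[[-0.026,0,0.0415],[0,4.5,0],0.087],[[0,0,0],[0,0,0],0.087],[[0,0,0],[0,0,0],0.087]]'

```text
time_s: 3.3
tcp_pos: [0.5757, -0.1196, 0.2394]
ee_rot: [[-0.884, 0.002, -0.468], [0.468, 0.0, -0.884], [-0.001, -1.0, -0.001]]
wrist_force: [1.2, 0.3, -0.4]
gripper_width: 1.0
```

```bash
python3 snap.py w3
```

```text
3.3 [ 0.5757 -0.1196  0.2394] [  4.   17.8  -3.5  -0.  -68.7 -31.9] [ 1.16  0.3  -0.42] 1.0003924143319647
[[-0.884  0.002 -0.468]
 [ 0.468  0.    -0.884]
 [-0.001 -1.    -0.001]]
```

View pics/w3.png

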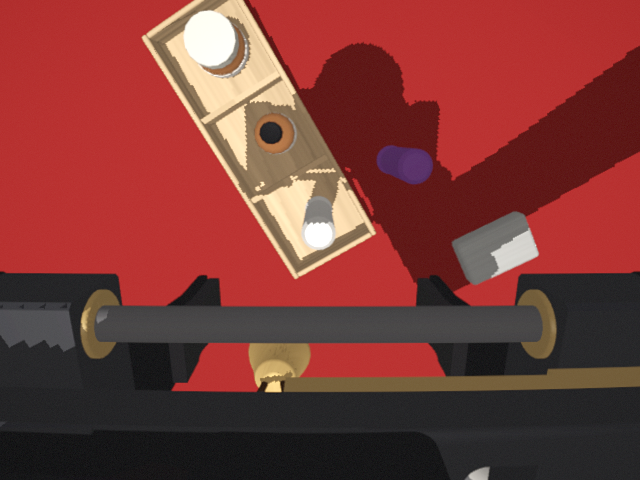

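```bash
python3 - <<'E'
from h import *
c=dict(np.load("w3.npz")); im=cv2.imread("pics/w3.png")
print(onz(c,(319,235),.115),onz(c,(415,166),.11)); s=sense(); print(proj(c,s["tcp_pos"]*[1,1,0]+[0,0,.115]))
m=(im.min(2)>150).astype(np.uint8); m[:215]=0;m[252:]=0; m[:,:295]=0;m[:,345:]=0
n,l,st,ce=cv2.connectedComponentsWithStats(m); print(st,ce)
for t in ce[1:]: print(onz(c,t,.115))
E
```

```text
[ 0.57659625 -0.11623762  0.115     ] [ 0.49036367 -0.12829586  0.11      ]
[[318.39844397 231.25371655]]
[[     0      0    640    480 305798]
 [   295    215     50     37   1378]
 [   336    247      9      5     24]] [[319.5104121  239.52791385]
 [316.81349782 233.12699565]
 [341.08333333 249.75      ]]
[ 0.57737127 -0.11828547  0.115     ]
[ 0.56715866 -0.09820289  0.115     ]
```

Request:
jog_arm --series '[[[0.0004,0.055,-0.0027],[0,0,0],0.065],[[0,0.05,0],[0,0,0],0.06],[[0,0.04,0],[0,0,0],0.06],[[0,0.02,0],[0,0,0],0.06],[[0,0,0],[0,0,0],0.06],[[0,0,0],[0,0,0],0.06]]'

```text
time_s: 4.1
tcp_pos: [0.5775, -0.1161, 0.075]
ee_rot: [[-0.885, 0.003, -0.466], [0.466, -0.0, -0.885], [-0.002, -1.0, -0.001]]
wrist_force: [0.4, 0.4, 0.5]
gripper_width: 0.689
```

```bash
python3 snap.py w4
```

```text
4.1 [ 0.5775 -0.1161  0.075 ] [  4.4  26.7 -15.6   0.  -47.6 -32.2] [0.39 0.38 0.54] 0.6889762993938632
[[-0.885  0.003 -0.466]
 [ 0.466 -0.    -0.885]
 [-0.002 -1.    -0.001]]
```

View pics/w4.png

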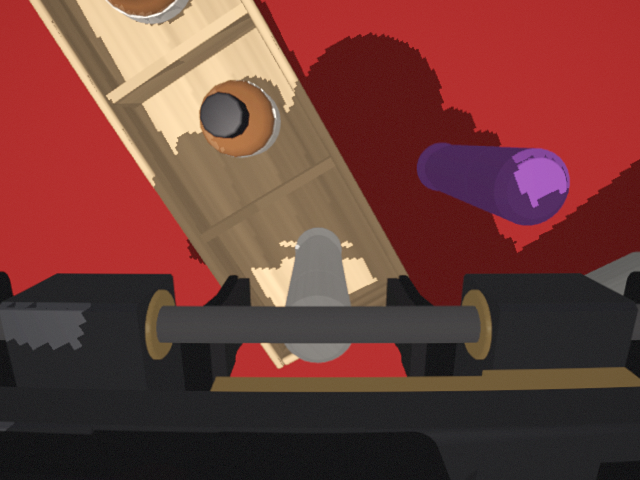

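```bash
python3 - <<'E'
from h import *
c=dict(np.load("w4.npz")); s=sense(); t=s["tcp_pos"]
th=np.linspace(0,2*np.pi,200); ring=lambda x,y:proj(c,np.c_[x+.013*np.cos(th),y+.013*np.sin(th),0*th+.115])
r=ring(t[0],t[1]); print(r.min(0),r.max(0),"tcp",t)
for d in (-.002,.002):
    q=t+s["ee_rot"][:,2]*d; r=ring(q[0],q[1]); print(d,r.min(0),r.max(0))
im=cv2.imread("pics/w4.png"); print(im[345:372,319].tolist()); print(im[350,280:360].max(1).tolist(), im[350,280:360].min(1).tolist())
E
```

```text
[279.65448343 302.33005595] [354.88110989 370.15753672] tcp [ 0.57754338 -0.1162281   0.07523119]
-0.002 [279.80871664 307.81319846] [354.73284872 375.07368137]
0.002 [279.49969272 296.80150299] [355.02990545 365.19940519]
[[130, 134, 138], [130, 135, 137], [129, 134, 137], [130, 133, 137], [131, 135, 138], [128, 133, 136], [130, 134, 137], [129, 132, 137], [129, 134, 138], [127, 133, 136], [129, 134, 137], [129, 134, 137], [130, 134, 138], [130, 136, 138], [128, 133, 136], [122, 126, 129], [120, 124, 128], [96, 99, 149], [63, 64, 176], [48, 50, 183], [46, 48, 182], [50, 51, 183], [47, 48, 182], [48, 50, 182], [48, 50, 182], [47, 47, 182], [48, 49, 182]]
[124, 122, 119, 119, 126, 129, 127, 126, 125, 126, 129, 133, 134, 132, 132, 131, 133, 135, 135, 135, 138, 136, 138, 138, 137, 139, 137, 139, 138, 139, 138, 137, 139, 138, 137, 136, 136, 137, 137, 136, 138, 138, 137, 136, 138, 137, 138, 137, 138, 136, 136, 139, 139, 139, 138, 139, 138, 138, 137, 134, 131, 128, 129, 128, 130, 143, 165, 180, 183, 183, 183, 182, 182, 183, 183, 182, 182, 181, 183, 183] [76, 75, 73, 71, 77, 81, 77, 78, 86, 104, 118, 125, 126, 125, 124, 124, 126, 127, 127, 127, 129, 128, 131, 130, 130, 131, 129, 130, 130, 132, 130, 129, 131, 130, 129, 129, 128, 129, 129, 128, 131, 131, 129, 129, 130, 130, 131, 131, 130, 129, 129, 131, 131, 132, 132, 131, 130, 130, 129, 127, 124, 121, 121, 123, 121, 110, 84, 58, 48, 47, 48, 47, 47, 50, 49, 48, 47, 45, 49, 47]
```

Request:
jog_arm --series '[[[0,0.001,0.0012],[0,0,0],0.06],[[0,0,0],[0,0,0],0.02],[[0,0,0],[0,0,0],0.0],[[0,0,0],[0,0,0],0.0],[[0,0,0],[0,0,0],0.0],[[0,0,0],[0,0,0],0.0]]'

```text
time_s: 4.9
tcp_pos: [0.5758, -0.1179, 0.0725]
ee_rot: [[-0.884, -0.0, -0.467], [0.467, -0.0, -0.884], [0.0, -1.0, 0.0]]
wrist_force: [0.8, -0.3, -0.1]
gripper_width: 0.291
```

Request:
jog_arm --series '[[[0,-0.02,0],[0,0,0],0.0],[[0,-0.05,0],[0,0,0],0.0],[[0,-0.05,0],[0,0,0],0.0],[[0,-0.06,0],[0,0,0],0.0],[[0,-0.02,0],[0,0,0],0.0],[[0,0,0],[0,0,0],0.0]]'

```text
time_s: 5.65
tcp_pos: [0.5763, -0.1178, 0.2741]
ee_rot: [[-0.884, 0.004, -0.467], [0.467, 0.0, -0.884], [-0.003, -1.0, -0.002]]
wrist_force: [0.5, -0.1, -1.5]
gripper_width: 0.29
```

```bash
python3 - <<'E'
from fit import *
s=sense(); print(s["time_s"],s["tcp_pos"],s["gripper_width"],s["wrist_force"],s["joints"].round(1))
x=[.5208,.2238,8.6]
ax=rz(x[2])@AX; Fw=W(F,x); print("axis",ax,"face",Fw)
# target rot: tool y=-ax, minimal rotation from a vertical tool at a chosen azimuth
Rv=rz(-56)@R_START
v=np.cross([0,0,-1],-ax); ang=np.arcsin(np.linalg.norm(v)); Rt=R.from_rotvec(v/np.linalg.norm(v)*ang).as_matrix()@Rv
print(Rt.round(4), Rt[:,1]+ax)
np.savez("tgt.npz",Rt=Rt,ax=ax,Fw=Fw)
p=Fw+ax*(.069+.075); print("pre TCP (foot 75 off face)",p)
plan(p,Rt,9)
E
```

```text
5.65 [ 0.57629488 -0.11777516  0.27412378] 0.2897039067518974 [ 0.50337674 -0.09547604 -1.47590646] [  4.2  16.6  -0.2  -0.  -73.1 -32.1]
axis [-0.4178665  -0.06319637  0.90630779] face [0.5208 0.2238 0.085 ]
[[-0.8978  0.4179  0.1392]
 [-0.1241  0.0632 -0.9903]
 [-0.4226 -0.9063 -0.0049]] [ 0.00000000e+00  0.00000000e+00 -2.22044605e-16]
pre TCP (foot 75 off face) [0.46062722 0.21469972 0.21550832]
[[0.0286, 0.0065, -0.0266], [-0.89, -3.91, 2.65]]
[[0.027, 0.0056, -0.0284], [-0.89, -3.91, 2.65]]
[[0.0253, 0.0049, -0.0302], [-0.89, -3.91, 2.65]]
[[0.0234, 0.0042, -0.0317], [-0.89, -3.91, 2.65]]
[[0.0213, 0.0037, -0.0332], [-0.89, -3.91, 2.65]]
[[0.0192, 0.0033, -0.0345], [-0.89, -3.91, 2.65]]
[[0.0169, 0.003, -0.0357], [-0.89, -3.91, 2.65]]
[[0.0146, 0.0028, -0.0368], [-0.89, -3.91, 2.65]]
[[0.0122, 0.0028, -0.0376], [-0.89, -3.91, 2.65]]
```

Request:
jog_arm --series '[[[0.0286,0.0065,-0.0266],[-0.89,-3.91,2.65],0.0],[[0.027,0.0056,-0.0284],[-0.89,-3.91,2.65],0.0],[[0.0253,0.0049,-0.0302],[-0.89,-3.91,2.65],0.0],[[0.0234,0.0042,-0.0317],[-0.89,-3.91,2.65],0.0],[[0.0213,0.0037,-0.0332],[-0.89,-3.91,2.65],0.0],[[0.0192,0.0033,-0.0345],[-0.89,-3.91,2.65],0.0],[[0.0169,0.003,-0.0357],[-0.89,-3.91,2.65],0.0],[[0.0146,0.0028,-0.0368],[-0.89,-3.91,2.65],0.0],[[0.0122,0.0028,-0.0376],[-0.89,-3.91,2.65],0.0],[[0,0,0],[0,0,0],0.0]]'

```text
time_s: 6.9
tcp_pos: [0.4574, 0.2139, 0.2107]
ee_rot: [[-0.901, 0.41, 0.142], [-0.129, 0.059, -0.99], [-0.414, -0.91, -0.0]]
wrist_force: [0.9, -1.0, 0.0]
gripper_width: 0.292
```

```bash
python3 snap.py w5; cat > st.py <<'E'
from fit import *
t=np.load("tgt.npz"); P=[];A=[]
for i in range(4):   # average readings (camera calls let the clock tick)
    capture("side") if i else 0; s=sense(); P.append(s["tcp_pos"]); A.append(s["ee_rot"])
print(s["time_s"],"w",s["gripper_width"],"F",s["wrist_force"].round(2)); P=np.array(P); p=P.mean(0); Rm=R.from_matrix(A).mean().as_matrix()
print("spread",P.std(0).round(5),"tcp",p.round(4)); foot=p+Rm[:,1]*.069; d=foot-t["Fw"]
print("foot off face along axis mm",1e3*d@t["ax"],"lateral foot err in tool xyz mm",(1e3*Rm.T@(d-t["ax"]*(d@t["ax"]))).round(2))
print("rot to go (tool, deg)",np.degrees(R.from_matrix(Rm.T@t["Rt"]).as_rotvec()).round(2))
E
python3 st.py
python3 - <<'E'
from h import *
for i,n in enumerate(("scene","side")):
    im=capture(n); x0,y0={"scene":(370,150),"side":(255,95)}[n]
    im=cv2.resize(im[y0:y0+150,x0:x0+100,::-1],None,fx=4,fy=4,interpolation=2); J=im if i==0 else np.hstack([J,im])
cv2.imwrite("pics/both5.png",J)
E
```

```text
6.9 [0.4574 0.2139 0.2107] [ 50.9   0.1 -44.8  33.1 -30.9 -69.3] [ 0.87 -1.02  0.02] 0.29177929478328324
[[-0.901  0.41   0.142]
 [-0.129  0.059 -0.99 ]
 [-0.414 -0.91  -0.   ]]
7.1 w 0.2853894235533793 F [ 0.42  1.99 -1.  ]
spread [6.9e-04 9.0e-05 7.8e-04] tcp [0.4593 0.2137 0.2127]
foot off face along axis mm 73.08723159138255 lateral foot err in tool xyz mm [3.02 0.02 0.97]
rot to go (tool, deg) [-0.1  -0.02  0.4 ]
```

View pics/both5.png

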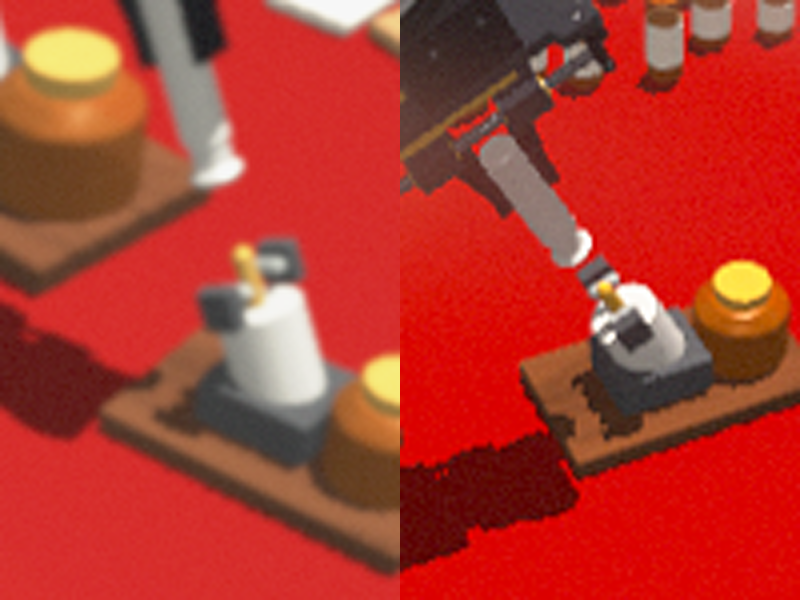

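Request:
jog_arm --series '[[[-0.0023,0.012,-0.001],[0,0,0.4],0.0],[[0,0.012,0],[0,0,0],0.0],[[0,0,0],[0,0,0],0.0],[[0,0,0],[0,0,0],0.0],[[0,0,0],[0,0,0],0.0]]'

```text
time_s: 7.82
tcp_pos: [0.4721, 0.2174, 0.194]
ee_rot: [[-0.896, 0.421, 0.138], [-0.123, 0.064, -0.99], [-0.426, -0.905, -0.006]]
wrist_force: [0.6, -0.3, -0.8]
gripper_width: 0.289
```

```bash
python3 st.py; python3 snap.py w6
cat > ov.py <<'E'
from fit import *
import sys
# overlay predicted head/nipple and predicted atomiser (from TCP) on scene+side crops
t=np.load("tgt.npz"); s=sense(); Rm=s["ee_rot"]; fp=s["tcp_pos"]+Rm[:,1]*.069; th=np.linspace(0,2*np.pi,60)
def circ(o,Rx,r,h,ax): return o+ax*h+r*(np.outer(np.cos(th),Rx[:,0])+np.outer(np.sin(th),Rx[:,2]))
J=None
for n,(x0,y0) in {"scene":(370,150),"side":(255,95)}.items():
    c=cam(n); im=cv2.resize(capture(n)[y0:y0+150,x0:x0+100,::-1],None,fx=4,fy=4,interpolation=2)
    for o,Rx,ax,l,col in ((t["Fw"],t["Rt"],t["ax"],((.024,0),(.0055,.0285)),(255,255,0)),(fp,Rm,-Rm[:,1],((.0115,0),(.014,8e-3),(.013,.06)),(0,255,0))):
        for r,h in l:
            q=((proj(c,circ(o,Rx,r,h,ax))-[x0,y0]+.5)*4).astype(np.int32); cv2.polylines(im,[q],True,col,1)
    J=im if J is None else np.hstack([J,im])
cv2.imwrite(sys.argv[1],J)
E
python3 ov.py pics/ov6.png
```

```text
7.975 w 0.29049459339133943 F [ 0.54  0.37 -0.88]
spread [6.e-05 1.e-05 8.e-05] tcp [0.472  0.2174 0.1939]
foot off face along axis mm 50.52505958881805 lateral foot err in tool xyz mm [-1.7   0.01 -0.97]
rot to go (tool, deg) [ 0.03 -0.06 -0.2 ]
7.975 [0.472  0.2174 0.1938] [ 48.4   2.5 -46.6  38.2 -26.1 -73. ] [ 0.54  0.37 -0.88] 0.29049459339133943
[[-0.896  0.421  0.139]
 [-0.123  0.064 -0.99 ]
 [-0.426 -0.905 -0.006]]
```

View pics/ov6.png

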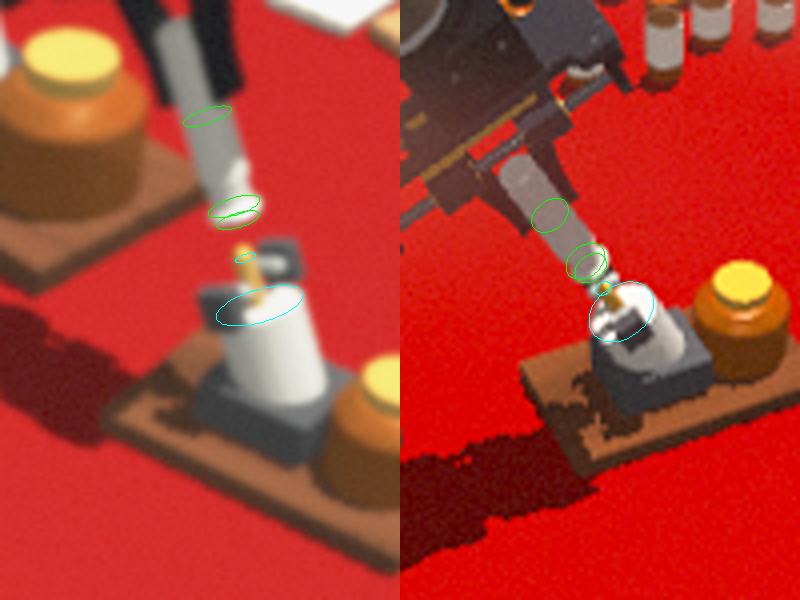

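Request:
jog_arm --series '[[[0.0014,0,0.001],[0,0,-0.2],0.0],[[0,0.005,0],[0,0,0],0.0],[[0,0.006,0],[0,0,0],0.0],[[0,0,0],[0,0,0],0.0],[[0,0,0],[0,0,0],0.0],[[0,0,0],[0,0,0],0.0]]'

```text
time_s: 8.88
tcp_pos: [0.4755, 0.2168, 0.1829]
ee_rot: [[-0.898, 0.417, 0.139], [-0.123, 0.063, -0.99], [-0.422, -0.907, -0.005]]
wrist_force: [0.2, 0.1, -0.6]
gripper_width: 0.292
```

```bash
python3 st.py; python3 ov.py pics/ov7.png
```

```text
9.025 w 0.2892953239342071 F [-0.07 -0.18 -1.92]
spread [1.e-05 1.e-05 2.e-05] tcp [0.4754 0.2168 0.183 ]
foot off face along axis mm 39.188987687484996 lateral foot err in tool xyz mm [0.23 0.   0.14]
rot to go (tool, deg) [ 0.   -0.04  0.03]
```

View pics/ov7.png

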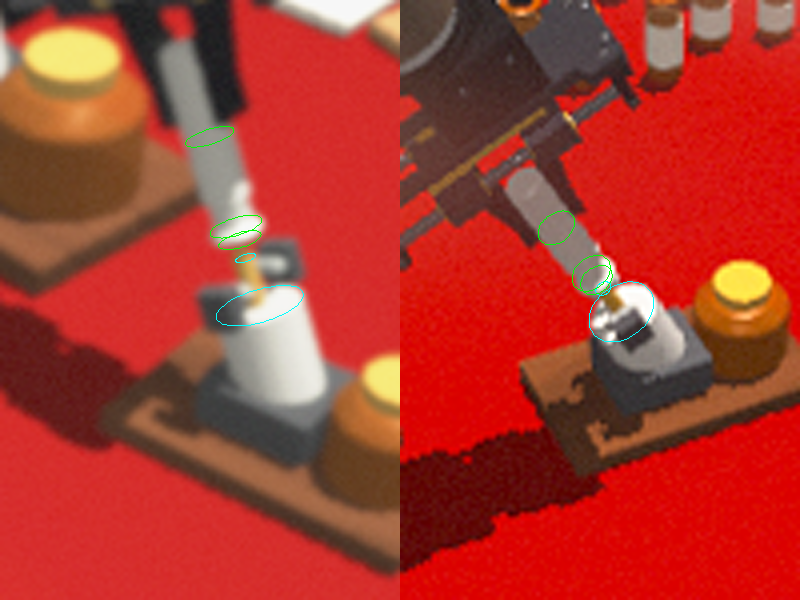

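Request:
jog_arm --series '[[[0,0.004,0],[0,0,0],0.0],[[0,0.004,0],[0,0,0],0.0],[[0,0.002,0],[0,0,0],0.0],[[0,0,0],[0,0,0],0.0],[[0,0,0],[0,0,0],0.0]]'

```text
time_s: 9.75
tcp_pos: [0.4796, 0.2173, 0.1738]
ee_rot: [[-0.898, 0.417, 0.138], [-0.123, 0.063, -0.99], [-0.422, -0.907, -0.005]]
wrist_force: [-0.4, -0.3, -1.2]
gripper_width: 0.289
```

Request:
jog_arm --series '[[[0,0.004,0],[0,0,0],0.0],[[0,0.004,0],[0,0,0],0.0],[[0,0,0],[0,0,0],0.0],[[0,0,0],[0,0,0],0.0]]'

```text
time_s: 10.25
tcp_pos: [0.4829, 0.2178, 0.1664]
ee_rot: [[-0.898, 0.417, 0.138], [-0.123, 0.063, -0.99], [-0.422, -0.907, -0.005]]
wrist_force: [1.5, 0.3, -1.0]
gripper_width: 0.292
```

```bash
python3 st.py
```

```text
10.4 w 0.29128619023785585 F [ 0.05 -0.47 -0.77]
spread [1.e-05 5.e-05 7.e-05] tcp [0.4829 0.2179 0.1665]
foot off face along axis mm 21.091208249986117 lateral foot err in tool xyz mm [0.32 0.   0.23]
rot to go (tool, deg) [-0.01 -0.05  0.04]
```

Request:
jog_arm --series '[[[0,0.003,0],[0,0,0],0.0],[[0,0.003,0],[0,0,0],0.0],[[0,0.003,0],[0,0,0],0.0],[[0,0,0],[0,0,0],0.0],[[0,0,0],[0,0,0],0.0]]'

```text
time_s: 11.02
tcp_pos: [0.4869, 0.2185, 0.1587]
ee_rot: [[-0.898, 0.418, 0.138], [-0.123, 0.063, -0.99], [-0.423, -0.906, -0.005]]
wrist_force: [-0.2, -0.6, 2.9]
gripper_width: 0.294
```

Request:
jog_arm --series '[[[0,0.003,0],[0,0,0],0.0],[[0,0.003,0],[0,0,0],0.0],[[0,0,0],[0,0,0],0.0],[[0,0,0],[0,0,0],0.0]]'

```text
time_s: 11.52
tcp_pos: [0.489, 0.2186, 0.1517]
ee_rot: [[-0.899, 0.416, 0.138], [-0.124, 0.062, -0.99], [-0.42, -0.907, -0.005]]
wrist_force: [5.3, 1.3, -8.0]
gripper_width: 0.292
```

```bash
python3 st.py
```

```text
11.675 w 0.2923508970376641 F [ 5.44  0.81 -5.92]
spread [1.e-05 2.e-05 1.e-05] tcp [0.489  0.2187 0.1517]
foot off face along axis mm 5.057788225888502 lateral foot err in tool xyz mm [1.18 0.   0.4 ]
rot to go (tool, deg) [-0.04 -0.04  0.15]
```

Request:
jog_arm --series '[[[0,0.0025,0],[0,0,0],0.0],[[0,0.0025,0],[0,0,0],0.0],[[0,0,0],[0,0,0],0.0],[[0,0,0],[0,0,0],0.0]]'

```text
time_s: 12.18
tcp_pos: [0.491, 0.2189, 0.1485]
ee_rot: [[-0.898, 0.417, 0.139], [-0.123, 0.063, -0.99], [-0.422, -0.907, -0.005]]
wrist_force: [-5.1, -1.3, 3.2]
gripper_width: 0.291
```

```bash
python3 st.py
```

```text
12.325 w 0.29168447784903584 F [-5.32 -1.03  4.35]
spread [1.e-05 3.e-05 2.e-05] tcp [0.491  0.219  0.1486]
foot off face along axis mm 1.385779828832454 lateral foot err in tool xyz mm [0.53 0.   0.32]
rot to go (tool, deg) [ 0.   -0.04  0.02]
```

Request:
jog_arm --series '[[[0,0.0015,0],[0,0,0],0.0],[[0,0,0],[0,0,0],0.0],[[0,0,0],[0,0,0],0.0],[[0,0,0],[0,0,0],0.0]]'

```text
time_s: 12.82
tcp_pos: [0.4916, 0.2191, 0.1473]
ee_rot: [[-0.898, 0.418, 0.139], [-0.124, 0.063, -0.99], [-0.422, -0.906, -0.005]]
wrist_force: [-5.3, -0.5, 4.8]
gripper_width: 0.29
```

```bash
python3 st.py
```

```text
12.975 w 0.2909241999282497 F [-6.99 -0.47  5.45]
spread [1.e-05 1.e-05 2.e-05] tcp [0.4916 0.2191 0.1473]
foot off face along axis mm 0.008816645953668146 lateral foot err in tool xyz mm [0.49 0.   0.3 ]
rot to go (tool, deg) [ 0.01 -0.04  0.01]
```

Request:
jog_arm --series '[[[0,0.0015,0],[0,0,0],0.0],[[0,0,0],[0,0,0],0.0],[[0,0,0],[0,0,0],0.0],[[0,0,0],[0,0,0],0.0]]'

```text
time_s: 13.48
tcp_pos: [0.4922, 0.2192, 0.1462]
ee_rot: [[-0.898, 0.418, 0.139], [-0.124, 0.063, -0.99], [-0.423, -0.906, -0.005]]
wrist_force: [-7.8, -1.7, 7.6]
gripper_width: 0.291
```

```bash
python3 st.py
```

```text
13.625 w 0.2866784026061415 F [-6.87 -1.53  7.61]
spread [1.e-05 0.e+00 1.e-05] tcp [0.4922 0.2192 0.1462]
foot off face along axis mm -1.2956757193349866 lateral foot err in tool xyz mm [ 0.41 -0.    0.29]
rot to go (tool, deg) [ 0.01 -0.03 -0.01]
```

Request:
jog_arm --series '[[[0,0.0015,0],[0,0,0],0.0],[[0,0,0],[0,0,0],0.0],[[0,0,0],[0,0,0],0.0],[[0,0,0],[0,0,0],0.0]]'

```text
time_s: 14.12
tcp_pos: [0.4928, 0.2193, 0.1462]
ee_rot: [[-0.897, 0.42, 0.139], [-0.124, 0.064, -0.99], [-0.425, -0.905, -0.006]]
wrist_force: [-15.9, -3.6, 17.9]
gripper_width: 0.291
```

```bash
python3 st.py
```

```text
14.275 w 0.29254049160210444 F [-15.02  -3.7   17.55]
spread [1.e-05 1.e-05 1.e-05] tcp [0.4928 0.2193 0.1462]
foot off face along axis mm -1.560900562899871 lateral foot err in tool xyz mm [-0.3   0.    0.19]
rot to go (tool, deg) [ 0.05 -0.03 -0.13]
```

```bash
python3 ov.py pics/ov8.png
```

```text
(no output)
```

View pics/ov8.png

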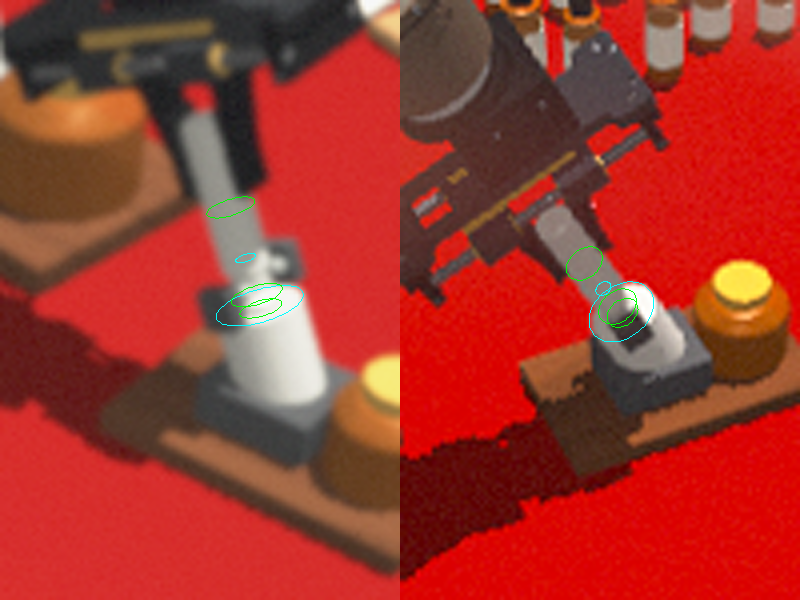

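```bash
python3 -c "
from h import *
s=sense();print(s['time_s'],s['tcp_pos'],s['wrist_force']);print(finish_job())"
```

```text
14.375 [0.4927649  0.21930712 0.14617211] [-15.47601602  -3.46026017  18.1311684 ]
the job is handed in; nothing more can be done
None
```

I took the aluminium atomiser out of the tray and pushed it onto the nipple of the smaller brown stand. I handed the job in at 14.4 s with the gripper still pressing it down. I can't read the valve directly, so that it is fully home is inferred from forces and positions.

- **Catches:** they snapped in, and the force on the tool reversed to a pull of about 8 N.
- **Valve spring:** the force along the axis then rose steadily to about 10 N over the next few millimetres of travel.
- **Fully home:** the last 1.5 mm of commanded push moved the tool only about 0.3 mm while the axial force rose to about 23 N and stayed steady. I read this as the foot resting on the face.
- **Squareness:** tilt error was about 0.1°, and the foot was within about 0.4 mm of the axis by my stand estimate. The last scene and side pictures show it seated in line with the head.

Two things did not agree exactly:

- **Depth:** the computed distance from foot to face ended at -1.6 mm instead of 0. This could be calibration error, an error in grip height, or a slight slip in the grip.
- **Sideways force:** a sideways force of about 6–7 N remained at the wrist.

The arm moved well clear of the other bottles, bell and tin on the planned path. I did not take a final wide picture to confirm they had not moved.

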